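# Sweep the stoppers into the trough

### The arm

A 6-joint arm with a two-finger parallel gripper is mounted at the origin on the work surface. World frame = base frame: x ahead of the robot, y to its left, z up, the work surface at z = 0. Lengths are in m, angles in rad, forces in N, time in s.
With the tool pointing down it reaches from about 0.25 to 0.725 m from the base axis. Payload 4 kg.
Tool frame: the origin (TCP) lies at the very end of the fingers, on their centre line; the grasp point (between the pads) lies 19 mm behind it; z points along the fingers, y is the line along which they close (so a half turn about z gives the same grasp; the last joint's range is limited). The gripper opens to 85 mm and grips with 20 to 120 N. Pads are 22 mm wide; open, the fingers measure 114 mm over their backs; the gripper's body (76 mm by 85 mm) begins 54 mm behind the grasp point. The pads swing forward as they close: fully open they stand 13 mm farther back than shut.
Start: joints at [-1.148, 0.241, 0.005, 1.335, 0, 1.571], TCP at [0.205, -0.456, 0.231] pointing down, gripper open.
Joint ranges: [-2.72, 2.72], [-1.05, 1.87], [-1.09, 1.28], [-1.99, 2.15], [-1.42, 1.44], [-3.14, 3.14]. Speed limits (rad/s): [2.79, 2.79, 3.14, 3.14, 3.14, 3.14].

### API

Orientations are given as a unit quaternion [x, y, z, w].
In Python, from workcell import * gives the robot as it stands. The module is installed in compiled form; this text tells all that it offers.
- The arm moves only by the tool send_rows, never from a script. Its argument "steps" is text: rows parted by semicolons, each of 7 numbers parted by spaces: the opening, from -1 (shut) to 1 (fully open), then the shift along the world's x, y, z in m, then the turn, a rotation vector about the world's x, y, z in rad. A call has exactly 5 rows; each row shifts and turns the commanded pose from where the row before left it; what a row does not reach is not made up. A row lasts 1/12 s, in which the tool goes at most 41.7 mm and 7.16 degrees, less where a joint would pass 70% of its speed; a pose out of reach is approached as far as the arm can. A call is refused whole if a number of a shift passes 0.0417 or a number of a turn 0.125, either way. A call with a gripper value outside its range is refused whole. The fingers move at their own pace and stop on an object; the grip force is fixed at half the most. Time passes only in rows, so rows that do not move let the fingers close, or fill a call up. It gives the time, the measured TCP pose, the force, the opening and the grip force at its end, in the units of the state.
- get_obs(): the state, without advancing time (a new reading comes with each control period).
- camera(name): name is "side" or "top" or "wrist"; returns a dict with "frame" (400x640x3 uint8, red, green, blue), "range_z" (400x640 float32, m along the optical axis (not along the pixel's ray), 0 where there is no reading), "camera_matrix" (3x3 intrinsics, pixels), "extrinsics" (4x4, takes a point from world to camera coordinates); the wrist camera has in their place "T_tool_cam" (4x4, takes a point from camera to tool coordinates, whose origin is the TCP and whose axes are the flange's). Camera axes: x right, y down, z forward; pixel columns grow to the right and rows downward; lengths in m; the calibration is good to about 2 mm. A picture is of the moment at which its call begins: read the wrist's pose just before it.
- job_done(): hands the job in; it is judged then, once.
The state is a dict: "clock": time; "joint_pos": joint angles; "joint_vel": joint speeds; "tau": joint torques, N m; "eef_pos": TCP position; "tool_rot": TCP orientation; "ft_force": force on the tool from outside, world axes, zero at the start; "ft_torque": the same for the moment, N m; "grip_width": finger opening in m; "grasp_force": force on a finger pad.
Only numpy, scipy, OpenCV 4.12 (cv2) and the standard library are available. Lean on these libraries where they do the work, as an engineer would, in place of code of your own. Each camera call takes 0.05 s, during which the arm holds its last target. There are 200 camera calls.

### The job

Clear the inspection tray: with the fingertips, sweep all three rubber stoppers across the white plate and off its open edge, so that they drop into the catch trough and stay there. Only slide them; do not pick up or carry any. Leave the glass vial standing where it is on the plate, and do not disturb the jar or the spatula on the bench.

Things in the scene. Friction and masses are not known exactly. Their poses are not given: they have to be found in the camera images.
- tray: inspection tray fixed to the bench, place and yaw vary. Origin: on the bench under the centre of its flat white plate, z up. Plate 220 mm square (x, y from -110 to 110), top 45 mm above the bench. Rims 12 mm high, 5 mm thick stand on it along its x = -110, x = 110 and y = -110 edges; the y = 110 edge is open, without lip. The y axis points from the plate to the trough beyond that edge
- plate_edge (a point): middle of the plate's open edge, at the level of the plate's top, at (0, 110, 45) mm of the tray; axes as the tray's
- trough (a point): centre of the floor of the catch trough, a metal channel along the plate's open edge, at (0, 145, 6) mm of the tray; axes as the tray's. Inside it runs from tray y = 110 to 180 mm, x = -105 to 105 mm; floor 39 mm below the plate's top; far and end walls 5 mm thick, tops 57 mm above the bench
- stopper1: dark rubber bottle stopper, 14 g, loose on the plate, flat flange down: flange 32 mm across and 9 mm high, on top of it a plug 22 mm across, 15 mm high in all. Origin: centre of its underside, z up at the start (it may turn over as it falls). The three are alike and interchangeable
- stopper2: dark rubber bottle stopper, 14 g, loose on the plate, flat flange down: flange 32 mm across and 9 mm high, on top of it a plug 22 mm across, 15 mm high in all. Origin: centre of its underside, z up at the start (it may turn over as it falls). The three are alike and interchangeable
- stopper3: dark rubber bottle stopper, 14 g, loose on the plate, flat flange down: flange 32 mm across and 9 mm high, on top of it a plug 22 mm across, 15 mm high in all. Origin: centre of its underside, z up at the start (it may turn over as it falls). The three are alike and interchangeable
- vial: amber glass vial with metal cap, 24 mm across, 50 mm tall, 35 g, standing loose on the plate. Origin: centre of its underside, z up. It and the stoppers stand, in any order, one in each of four lanes along the tray's y: at tray x = -75, -25, 25, 75 mm (within 4 mm), y anywhere from -40 to 55 mm. So each stopper has a clear straight way along +y to the trough
- jar: amber glass jar with white lid, 60 mm across, 80 mm tall, standing on the bench behind the tray (its -y side, 190 to 230 mm from the tray's origin in y). Origin: centre of its underside
- spatula: lab spatula with black handle, 170 mm long, lying on the bench beside the tray (its +x side), roughly along the tray's y. Origin: its underside, x along its length

How it is judged:
By the outcome, as a careful person would: the job done as asked, in the order asked, and still so for the second after the job is handed in, with the robot touching nothing.
It also fails if it takes over 48 s, if anything falls off the work surface, if the arm or the gripper's body presses on something with over 40 N, if the wrist force passes 120 N, or if a joint passes its speed limit or range.

## Working session

There is one attempt and no reset: what is moved stays moved. The work goes in short steps, Python scripts to look and compute and a tool call to move; the robot and the scene stay as the last step left them, time stands still between calls to the robot, and variables do not carry over. Pictures are saved under pics/ and viewed, at most 10 in all, crops included, and the job is handed in when it is done.

Besides the shell and the picture viewer there is one more tool, called after "Emit:" as name(argument=value, ...) on one line, values as JSON. send_rows: Moves the arm, as the interface text tells. Its arguments: {"type":"object","properties":{"steps":{"type":"string"}},"required":["steps"]}

```bash
mkdir -p pics; python3 - <<'E'
from workcell import *
import cv2,numpy as np
o=get_obs();print(o['clock'],o['eef_pos'],o['tool_rot'],o['grip_width'])
for n in('top','side'):
    c=camera(n);cv2.imwrite(f'pics/{n}.png',c['frame'][:,:,::-1]);np.savez(f'{n}.npz',**c)
    print(n,c['camera_matrix'].round(1).tolist(),c['extrinsics'].round(3).tolist())
E
```

```text
0.0 [ 0.20489947 -0.45537515  0.23039263] [ 9.77738877e-01  2.09822622e-01 -2.15648712e-04 -1.05299668e-03] 0.08562803946724233
top [[467.0, 0.0, 319.0], [0.0, 467.0, 198.1], [0.0, 0.0, 1.0]] [[0.03, -0.999, 0.012, -0.064], [-0.987, -0.032, -0.157, 0.629], [0.157, -0.007, -0.988, 0.778], [0.0, 0.0, 0.0, 1.0]]
side [[419.9, 0.0, 324.3], [0.0, 419.9, 199.0], [0.0, 0.0, 1.0]] [[0.901, -0.434, -0.011, -0.592], [-0.263, -0.525, -0.809, 0.192], [0.346, 0.732, -0.587, 0.614], [0.0, 0.0, 0.0, 1.0]]
```

View pics/top.png

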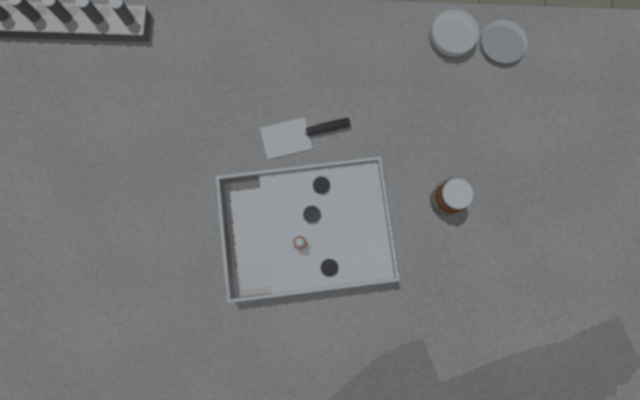

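View pics/side.png

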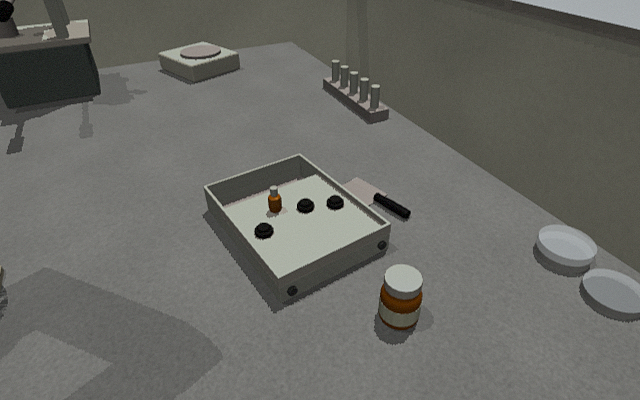

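The top view shows the trough on the left (+y of the world) with its far wall at about u=222. The stoppers are at (321,185), (312,214) and (330,268), and the vial at (300,243). The jar is at (455,195) and the spatula at (305,132). The side view agrees.

```bash
cat > h.py <<'E'
import cv2,numpy as np
def ray(c,uv,z):
    E=c['extrinsics'];R,t=E[:3,:3],E[:3,3];o=-R.T@t
    uv=np.atleast_2d(uv).astype(float)
    d=np.c_[uv,np.ones(len(uv))]@np.linalg.inv(c['camera_matrix']).T@R
    return o+d*((z-o[2])/d[:,2])[:,None]
def cloud(c):
    v,u=np.mgrid[:400,:640];Z=c['range_z']
    p=np.stack([u,v,np.ones_like(u)],-1)@np.linalg.inv(c['camera_matrix']).T*Z[...,None]
    return (p-c['extrinsics'][:3,3])@c['extrinsics'][:3,:3]
def blobs(m,amin=40,amax=1500):
    n,_,s,ce=cv2.connectedComponentsWithStats(m.astype(np.uint8))
    return [(ce[i],s[i]) for i in range(1,n) if amin<s[i,4]<amax]
E
python3 - <<'E'
from h import *
for n in('top','side'):
    c=np.load(n+'.npz');P=cloud(c);g=c['frame'].max(2)
    box=(P[...,0]>.25)&(P[...,0]<.7)&(abs(P[...,1])<.35)
    m=(g<60)&box&(P[...,2]>.03)&(P[...,2]<.08)
    for ce,s in blobs(m): print(n,'dark',ce.round(1),s,ray(c,ce,.055).round(4), )
    hsv=cv2.cvtColor(c['frame'],cv2.COLOR_RGB2HSV)
    b=(hsv[...,1]>120)&(hsv[...,0]<25)&box
    for ce,s in blobs(b,15): print(n,'amber',ce.round(1),s,ray(c,ce,.065).round(4))
    hi=box&(P[...,2]>.040)&(P[...,2]<.075)
    q=P[hi][:,:2].astype(np.float32)
    k=cv2.connectedComponentsWithStats(hi.astype(np.uint8));i=1+np.argmax(k[2][1:,4])
    q=P[k[1]==i][:,:2].astype(np.float32);r=cv2.minAreaRect(q);print(n,'rect',r,cv2.boxPoints(r).round(4).tolist())
c=np.load('top.npz');print(cloud(c)[[185,214,268,243,200,240,200],[321,312,330,300,350,228,455]].round(4))
E
```

```text
top dark [321.9 185.3] [315 179  13  13  62] [[ 0.6529 -0.0488  0.055 ]]
top dark [330.1 269.2] [323 262  14  13  99] [[ 0.5066 -0.0672  0.055 ]]
top amber [442.6 202.5] [436 187  21  26 118] [[ 0.6274 -0.26    0.065 ]]
top rect ((0.5765642523765564, -0.021839246153831482), (0.2203257977962494, 0.29931241273880005), 8.80901050567627) [[0.4447999894618988, 0.10920000076293945], [0.49059998989105225, -0.186599999666214], [0.708299994468689, -0.15289999544620514], [0.6625000238418579, 0.1429000049829483]]
side dark [334.7 202.5] [327 196  17  14 186] [[ 0.651  -0.0577  0.055 ]]
side dark [274.8 205.8] [268 198  14  15 117] [[ 0.5495 -0.0181  0.055 ]]
side dark [305.1 205.7] [297 199  17  14 194] [[ 0.5988 -0.0422  0.055 ]]
side dark [263.5 230.6] [255 223  18  16 232] [[ 0.5085 -0.075   0.055 ]]
side dark [397.6 306.6] [380 291  41  23 162] [[ 0.6196 -0.3084  0.055 ]]
side amber [274.4 203.3] [268 194  14  19 194] [[ 0.5477 -0.0236  0.065 ]]
side amber [399.7 302.5] [380 284  42  30 593] [[ 0.6207 -0.3103  0.065 ]]
side amber [396.8 325.3] [379 314  38  16  97] [[ 0.5965 -0.3396  0.065 ]]
side rect ((0.5788400769233704, -0.024432897567749023), (0.22279584407806396, 0.2996823787689209), 8.688379287719727) [[0.44609999656677246, 0.10689999908208847], [0.49140000343322754, -0.18940000236034393], [0.7116000056266785, -0.15569999814033508], [0.6662999987602234, 0.1404999941587448]]
[[ 0.6529 -0.0471  0.0578]
 [ 0.6002 -0.033   0.0628]
 [ 0.5085 -0.0668  0.0587]
 [ 0.5475 -0.015   0.095 ]
 [ 0.6296 -0.0998  0.0458]
 [ 0.5532  0.117   0.0234]
 [ 0.6297 -0.2766  0.0818]]
```

```bash
python3 - <<'E'
import cv2
i=cv2.imread('pics/top.png')[145:315,205:410];cv2.imwrite('pics/topc.png',cv2.resize(i,None,fx=3.5,fy=3.5,interpolation=cv2.INTER_CUBIC))
E
```

```text
(no output)
```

View pics/topc.png

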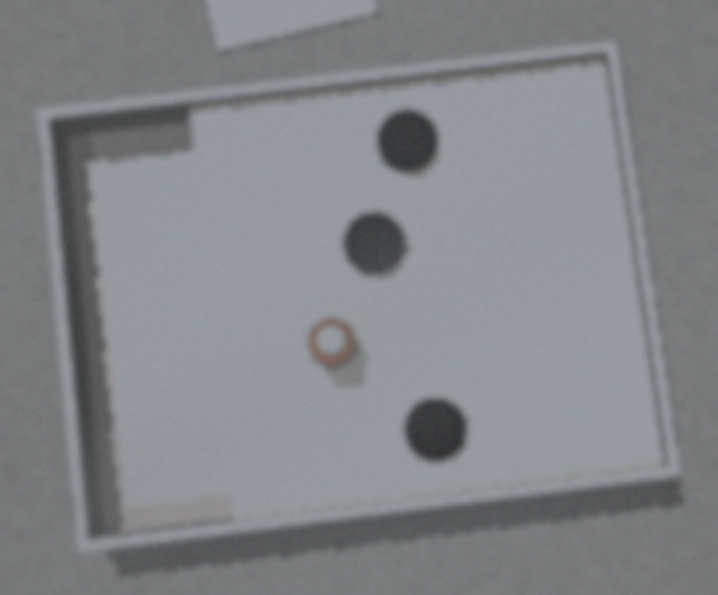

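Emit:
send_rows(steps="-0.67 0.0255 0.0235 0 0 0 0.0868;-0.67 0.0255 0.0235 0 0 0 0.0868;-0.67 0.0255 0.0235 0 0 0 0.0868;-0.67 0.0255 0.0235 0 0 0 0.0868;-0.67 0.0255 0.0235 0 0 0 0.0868")

```text
clock: 0.52
eef_pos: [0.3332, -0.3371, 0.2309]
tool_rot: [0.909, 0.417, -0.0, -0.0]
ft_force: [0.6, -1.1, -0.4]
grip_width: 0.0254
grasp_force: 0.0
```

Emit:
send_rows(steps="-0.67 0.0255 0.0235 0 0 0 0.0868;-0.67 0.0255 0.0235 0 0 0 0.0868;-0.67 0.0255 0.0235 0 0 0 0.0868;-0.67 0.0255 0.0235 0 0 0 0.0868;-0.67 0.0255 0.0235 0 0 0 0.0868")

```text
clock: 0.93
eef_pos: [0.4609, -0.2194, 0.2309]
tool_rot: [0.798, 0.603, -0.0, -0.0]
ft_force: [0.8, -0.4, -0.7]
grip_width: 0.0144
grasp_force: 0.0
```

Emit:
send_rows(steps="-0.67 0.0255 0.0235 0 0 0 0.0868;-0.67 0.0255 0.0235 0 0 0 0.0868;-0.67 0.0255 0.0235 0 0 0 0.0868;-0.67 0.0255 0.0235 0 0 0 0.0868;-0.67 0.0255 0.0235 0 0 0 0.0868")

```text
clock: 1.35
eef_pos: [0.5884, -0.102, 0.2307]
tool_rot: [0.649, 0.761, -0.0, -0.0]
ft_force: [0.7, -0.6, 0.7]
grip_width: 0.014
grasp_force: 0.0
```

```bash
python3 - <<'E'
from workcell import *
from h import *
from scipy.spatial.transform import Rotation as Ro
o=get_obs();c=camera('wrist');cv2.imwrite('pics/w1.png',c['frame'][:,:,::-1])
T=np.eye(4);T[:3,:3]=Ro.from_quat(o['tool_rot']).as_matrix();T[:3,3]=o['eef_pos']
c['extrinsics']=np.linalg.inv(T@c['T_tool_cam']);np.savez('w1.npz',**c)
print(o['eef_pos'].round(4),T[:3,:3].round(3).tolist(),o['grip_width'],o['joint_pos'].round(2))
P=cloud(c);m=(c['frame'].max(2)<70)&(P[...,2]>.03)&(P[...,2]<.08)
for ce,s in blobs(m,100,20000):
    i=tuple(ce[::-1].astype(int));print(ce.round(1),s,ray(c,ce,.056).round(4),P[i].round(4))
E
```

```text
[ 0.5884 -0.102   0.2307] [[-0.158, 0.987, -0.001], [0.987, 0.158, 0.0], [0.0, -0.001, -1.0]] 0.014018852019567589 [-0.17  0.44  0.29  1.42 -0.    1.24]
[418.1  80.7] [403   0  26 234 639] [[0.6723 0.0233 0.056 ]] [0.6752 0.0257 0.0454]
[340.3 124.5] [327 111  28  28 614] [[ 0.6003 -0.0329  0.056 ]] [ 0.5996 -0.0324  0.0598]
[255.1 141.3] [242 128  28  28 604] [[ 0.5105 -0.0655  0.056 ]] [ 0.5114 -0.0647  0.0608]
[383.9 145.7] [370 132  29  28 600] [[ 0.6522 -0.0475  0.056 ]] [ 0.6502 -0.0468  0.0593]
[241.6 222.7] [231 196  39  38 149] [[ 0.5037 -0.164   0.056 ]] [ 0.5001 -0.1683  0.0439]
```

View pics/w1.png

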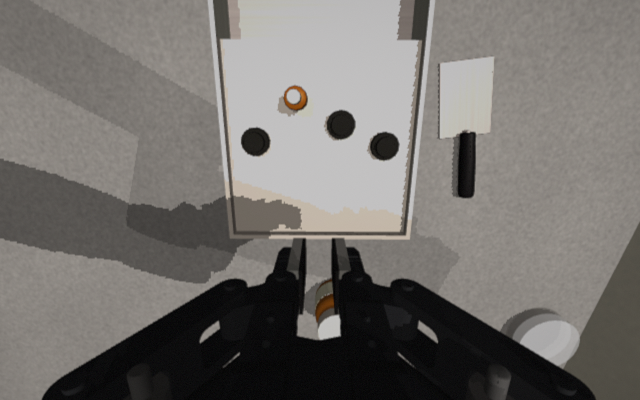

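The wrist view shows the stoppers at (255,142), (341,125) and (384,146), and the vial at (295,97). The jar is behind the tray, under the gripper. I'll check how wide the finger linkage is at vial height before pushing past the vial.

```bash
python3 - <<'E'
from h import *
c=np.load('w1.npz');P=cloud(c)
v,u=np.mgrid[:400,:640];Z=c['range_z']
p=np.stack([u,v,np.ones_like(u)],-1)@np.linalg.inv(c['camera_matrix']).T*Z[...,None]
T=c['T_tool_cam'];q=p@T[:3,:3].T+T[:3,3]
q=q[(Z>0)&(q[...,2]<.015)&(abs(q[...,1])<.15)]
for a in np.arange(-.13,.015,.01):
    s=q[(q[:,2]>=a)&(q[:,2]<a+.01)]
    if len(s)>5: print(round(a,3),len(s),'x',s[:,0].min().round(3),s[:,0].max().round(3),'y',s[:,1].min().round(3),s[:,1].max().round(3))
E
```

```text
-0.11 57 x 0.02 0.022 y -0.019 0.018
-0.1 7856 x 0.008 0.022 y -0.065 0.063
-0.09 12940 x -0.001 0.019 y -0.066 0.064
-0.08 9958 x -0.012 0.019 y -0.06 0.059
-0.07 5002 x -0.013 0.019 y -0.053 0.052
-0.06 5877 x -0.012 0.015 y -0.047 0.045
-0.05 1874 x -0.012 0.015 y -0.041 0.039
-0.04 849 x -0.011 0.013 y -0.024 0.024
-0.03 668 x -0.01 0.013 y -0.021 0.02
-0.02 560 x -0.01 0.012 y -0.021 0.02
-0.01 260 x -0.01 0.012 y -0.021 0.019
-0.0 13 x -0.008 -0.002 y -0.008 0.006
```

```bash
python3 - <<'E'
from h import *
c=np.load('w1.npz');P=cloud(c)
v,u=np.mgrid[:400,:640];Z=c['range_z']
p=np.stack([u,v,np.ones_like(u)],-1)@np.linalg.inv(c['camera_matrix']).T*Z[...,None]
T=c['T_tool_cam'];q=p@T[:3,:3].T+T[:3,3]
q=q[(Z>0)&(q[...,2]<.015)&(abs(q[...,1])<.15)]
for a in np.arange(-.056,-.034,.002):
    s=q[(q[:,2]>=a)&(q[:,2]<a+.002)]
    print(round(a,3),len(s),'x',s[:,0].min().round(3),s[:,0].max().round(3),'y',s[:,1].min().round(3),s[:,1].max().round(3))
hsv=cv2.cvtColor(c['frame'],cv2.COLOR_RGB2HSV)
m=(v<200)&(P[...,2]>.055)&(P[...,2]<.11)&(abs(P[...,0]-.55)<.025)&(abs(P[...,1]+.015)<.03)
for a in np.arange(.05,.1,.01):
    s=P[m&(P[...,2]>=a)&(P[...,2]<a+.01)]
    if len(s):print(round(a,3),len(s),s.min(0).round(4),s.max(0).round(4))
# rim inner/outer edges
for k in (-.08,0.,.08):
    pass
R=np.array([[.988,.153],[-.153,.988]])
t=(P[...,:2]-[.5834,-.0602])@R.T
rim=(P[...,2]>.053)&(P[...,2]<.062)
for sgn in(-1,1):
    s=t[rim&(abs(t[...,1])<.1)&(sgn*t[...,0]>.09)&(sgn*t[...,0]<.13)]
    print('rim',sgn,len(s),np.percentile(s[:,0],[5,50,95]).round(4))
for y in(-.09,-.05,0,.05,.09): 
  print(y,[np.median(t[rim&(abs(t[...,1]-y)<.015)&(g*t[...,0]>.09)&(g*t[...,0]<.13)][:,0]).round(4) for g in(-1,1)])
E
```

```text
-0.056 2077 x -0.011 0.014 y -0.044 0.044
-0.054 920 x -0.008 0.015 y -0.043 0.042
-0.052 690 x -0.008 0.015 y -0.042 0.04
-0.05 465 x -0.008 0.015 y -0.041 0.039
-0.048 492 x -0.011 0.015 y -0.04 0.038
-0.046 485 x -0.012 0.015 y -0.038 0.037
-0.044 269 x -0.01 0.015 y -0.036 0.034
-0.042 163 x -0.007 0.014 y -0.03 0.026
-0.04 100 x -0.001 0.013 y -0.024 0.024
-0.038 405 x -0.01 0.012 y -0.016 0.012
-0.036 140 x -0.011 0.012 y -0.014 0.013
0.05 6 [ 0.558  -0.0226  0.0555] [ 0.561  -0.0108  0.0591]
0.06 11 [ 0.5536 -0.0255  0.0606] [ 0.5612 -0.0087  0.0697]
0.07 273 [ 0.5383 -0.0262  0.0706] [ 0.5608 -0.0033  0.078 ]
0.08 10 [ 0.5487 -0.0212  0.0812] [ 0.556  -0.0111  0.0885]
0.09 169 [ 0.5427 -0.0213  0.09  ] [ 0.5559 -0.0081  0.0965]
rim -1 1031 [-0.1107 -0.1079 -0.1058]
rim 1 1027 [0.1038 0.1059 0.1087]
-0.09 [np.float64(-0.1078), np.float64(0.1061)]
-0.05 [np.float64(-0.1078), np.float64(0.1061)]
0 [np.float64(-0.1079), np.float64(0.106)]
0.05 [np.float64(-0.1079), np.float64(0.1058)]
0.09 [np.float64(-0.1079), np.float64(0.1058)]
```

Emit:
send_rows(steps="-0.72 0.014 0.0025 -0.02 0 0 0;-0.72 0.014 0.0025 -0.02 0 0 0;-0.72 0.014 0.0025 -0.02 0 0 0;-0.72 0.014 0.0025 -0.02 0 0 0;-0.72 0.014 0.0025 -0.02 0 0 0")

```text
clock: 1.82
eef_pos: [0.6577, -0.0908, 0.1296]
tool_rot: [0.651, 0.759, -0.0, -0.001]
ft_force: [0.2, -0.5, 0.5]
grip_width: 0.0124
grasp_force: 0.0
```

Emit:
send_rows(steps="-0.72 0 0 -0.02 0 0 0;-0.72 0 0 -0.02 0 0 0;-0.72 0 0 -0.02 0 0 0;-0.72 0 0 -0.014 0 0 0;-0.72 0 0 -0.006 0 0 0")

```text
clock: 2.23
eef_pos: [0.6552, -0.0908, 0.0476]
tool_rot: [0.651, 0.759, -0.002, -0.003]
ft_force: [-0.4, 0.1, -0.2]
grip_width: 0.012
grasp_force: 0.0
```

Emit:
send_rows(steps="-0.72 -0.0015 0.0096 0 0 0 0;-0.72 -0.0015 0.0096 0 0 0 0;-0.72 -0.0015 0.0096 0 0 0 0;-0.72 -0.0015 0.0096 0 0 0 0;-0.72 -0.0015 0.0096 0 0 0 0")

```text
clock: 2.65
eef_pos: [0.6508, -0.0415, 0.0528]
tool_rot: [0.65, 0.76, 0.001, 0.001]
ft_force: [-0.1, 0.8, -1.1]
grip_width: 0.012
grasp_force: 0.1
```

```bash
python3 - <<'E'
from workcell import *
import cv2
c=camera('side');cv2.imwrite('pics/s2.png',cv2.resize(c['frame'][120:310,190:420,::-1],None,fx=3,fy=3))
E
```

```text
(no output)
```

View pics/s2.png

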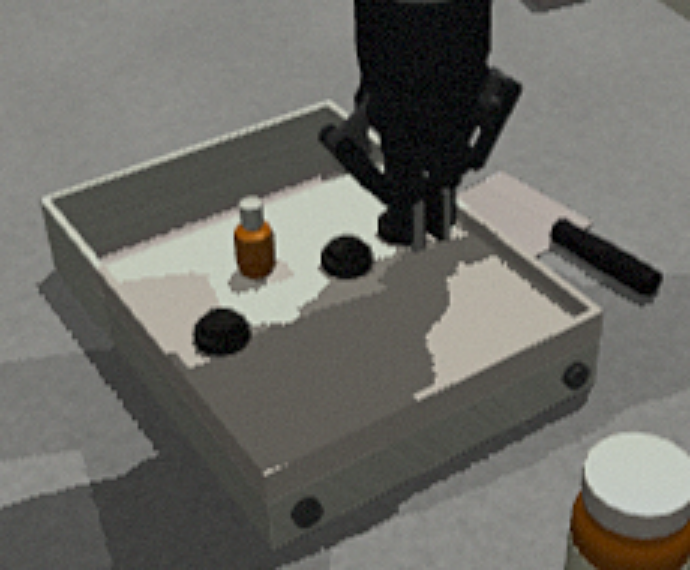

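The crop shows the fingers at (435,225) pushing stopper A, which is just ahead at (395,228). Stopper B at (345,257) and the vial at (253,240) haven't moved. I'll continue the push.

Emit:
send_rows(steps="-0.72 -0.0015 0.0097 0 0 0 0;-0.72 -0.0015 0.0097 0 0 0 0;-0.72 -0.0015 0.0097 0 0 0 0;-0.72 -0.0015 0.0097 0 0 0 0;-0.72 -0.0015 0.0097 0 0 0 0")

```text
clock: 3.12
eef_pos: [0.643, 0.0062, 0.0519]
tool_rot: [0.651, 0.759, 0.0, 0.001]
ft_force: [-0.4, -1.3, 3.4]
grip_width: 0.012
grasp_force: 1.6
```

Emit:
send_rows(steps="-0.72 -0.0015 0.0097 0 0 0 0;-0.72 -0.0015 0.0097 0 0 0 0;-0.72 -0.0015 0.0097 0 0 0 0;-0.72 -0.0015 0.0097 0 0 0 0;-0.72 -0.0015 0.0097 0 0 0 0")

```text
clock: 3.53
eef_pos: [0.6351, 0.0553, 0.0515]
tool_rot: [0.651, 0.759, 0.0, -0.0]
ft_force: [0.9, -0.3, 0.2]
grip_width: 0.0122
grasp_force: 0.0
```

```bash
python3 - <<'E'
from workcell import *
import cv2
c=camera('side');cv2.imwrite('pics/s3.png',cv2.resize(c['frame'][120:310,190:420,::-1],None,fx=3,fy=3))
E
```

```text
(no output)
```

View pics/s3.png

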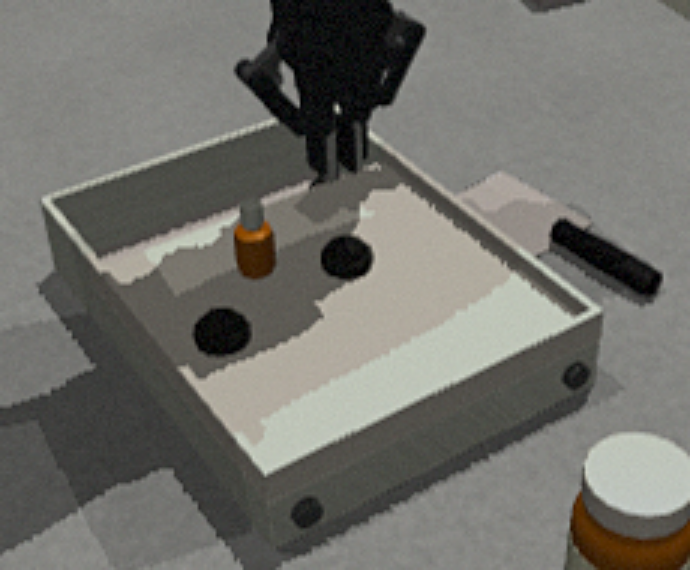

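Stopper A is no longer visible on the plate, and B, C and the vial are unmoved. I'll lift, move behind B, and confirm from the top.

Emit:
send_rows(steps="-0.72 0 0 0.02 0 0 0;-0.72 0 0 0.03 0 0 0;-0.72 0 0 0.03 0 0 0;-0.72 -0.004 -0.0185 0 0 0 0;-0.72 -0.004 -0.0185 0 0 0 0")

```text
clock: 4.0
eef_pos: [0.6283, 0.0186, 0.1331]
tool_rot: [0.65, 0.76, 0.002, 0.001]
ft_force: [-0.7, -1.1, -0.4]
grip_width: 0.012
grasp_force: 0.0
```

Emit:
send_rows(steps="-0.72 -0.0042 -0.0185 0 0 0 0;-0.72 -0.0042 -0.0185 0 0 0 0;-0.72 -0.0042 -0.0185 0 0 0 0;-0.72 -0.0042 -0.0185 0 0 0 0;-0.72 -0.0042 -0.0185 0 0 0 0")

```text
clock: 4.42
eef_pos: [0.605, -0.0754, 0.1301]
tool_rot: [0.65, 0.76, -0.0, -0.001]
ft_force: [0.2, -0.1, -0.1]
grip_width: 0.0119
grasp_force: 0.0
```

```bash
cat > look.py <<'E'
from workcell import *
from h import *
import sys
from scipy.spatial.transform import Rotation as Ro
o=get_obs();c=camera('wrist')
T=np.eye(4);T[:3,:3]=Ro.from_quat(o['tool_rot']).as_matrix();T[:3,3]=o['eef_pos']
c['extrinsics']=np.linalg.inv(T@c['T_tool_cam'])
print(o['eef_pos'].round(4))
P=cloud(c);m=(c['frame'].max(2)<70)&(P[...,2]>.0)&(P[...,2]<.08)
for ce,s in blobs(m,200,20000):
    i=tuple(ce[::-1].astype(int));print('dark',ce.round(0),s,P[i].round(4))
cv2.imwrite('pics/'+sys.argv[1],c['frame'][:,:,::-1])
E
python3 look.py w2.png
```

```text
[ 0.605  -0.0754  0.1301]
dark [151.  17.] [133   0  38  39 992] [0.4593 0.0481 0.0362]
dark [380.   8.] [361   0  41  21 623] [0.6263 0.0852 0.0203]
dark [431.  92.] [ 412    0   37  283 1962] [0.6734 0.0289 0.0437]
dark [323. 159.] [ 304  139   39   40 1224] [ 0.5999 -0.0313  0.0585]
dark [205. 182.] [ 185  163   41   39 1221] [ 0.5126 -0.0628  0.0598]
dark [494. 205.] [ 480  162   28   86 1918] [ 0.7675 -0.0544  0.0179]
dark [180. 272.] [171 235  27  70 502] [ 0.4904 -0.1512  0.0504]
```

View pics/w2.png

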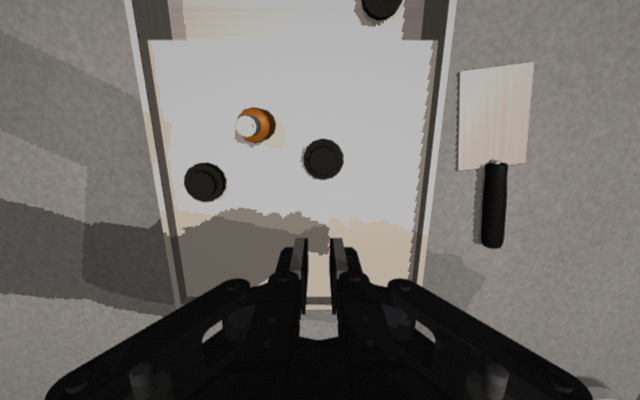

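The wrist view shows stopper A in the trough at (380,8). B is at (323,159), C at (205,182) and the vial at (256,125). I'm aligned behind B and will push it, drifting a little away from the vial.

Emit:
send_rows(steps="-0.72 0.0005 0 -0.02 0 0 0;-0.72 0.0005 0 -0.02 0 0 0;-0.72 0 0 -0.02 0 0 0;-0.72 0 0 -0.014 0 0 0;-0.72 0 0 -0.005 0 0 0")

```text
clock: 4.88
eef_pos: [0.6043, -0.0744, 0.0485]
tool_rot: [0.65, 0.76, -0.002, -0.003]
ft_force: [-0.3, 0.9, -0.5]
grip_width: 0.012
grasp_force: 0.0
```

Emit:
send_rows(steps="-0.72 -0.0013 0.0082 0 0 0 0;-0.72 -0.0013 0.0082 0 0 0 0;-0.72 0.0005 0.0085 0 0 0 0;-0.72 0.0005 0.0085 0 0 0 0;-0.72 0.0005 0.0085 0 0 0 0")

```text
clock: 5.3
eef_pos: [0.6069, -0.0322, 0.0536]
tool_rot: [0.65, 0.76, 0.001, 0.001]
ft_force: [0.4, -0.0, 0.7]
grip_width: 0.0118
grasp_force: 0.1
```

Emit:
send_rows(steps="-0.72 0.0005 0.0085 0 0 0 0;-0.72 -0.0013 0.0083 0 0 0 0;-0.72 -0.0013 0.0083 0 0 0 0;-0.72 -0.0013 0.0083 0 0 0 0;-0.72 -0.0013 0.0083 0 0 0 0")

```text
clock: 5.72
eef_pos: [0.6016, 0.0086, 0.0528]
tool_rot: [0.651, 0.759, 0.0, 0.001]
ft_force: [-0.4, -0.6, 2.3]
grip_width: 0.012
grasp_force: 1.5
```

Emit:
send_rows(steps="-0.72 -0.0013 0.0083 0 0 0 0;-0.72 -0.0013 0.0083 0 0 0 0;-0.72 -0.0013 0.0083 0 0 0 0;-0.72 -0.0013 0.0083 0 0 0 0;-0.72 -0.0013 0.0083 0 0 0 0")

```text
clock: 6.13
eef_pos: [0.5946, 0.0508, 0.0524]
tool_rot: [0.651, 0.759, 0.0, -0.0]
ft_force: [-0.2, -0.6, 0.1]
grip_width: 0.012
grasp_force: 0.0
```

```bash
python3 - <<'E'
from workcell import *
import cv2
c=camera('side');cv2.imwrite('pics/s4.png',cv2.resize(c['frame'][120:310,190:420,::-1],None,fx=3,fy=3))
E
```

```text
(no output)
```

View pics/s4.png

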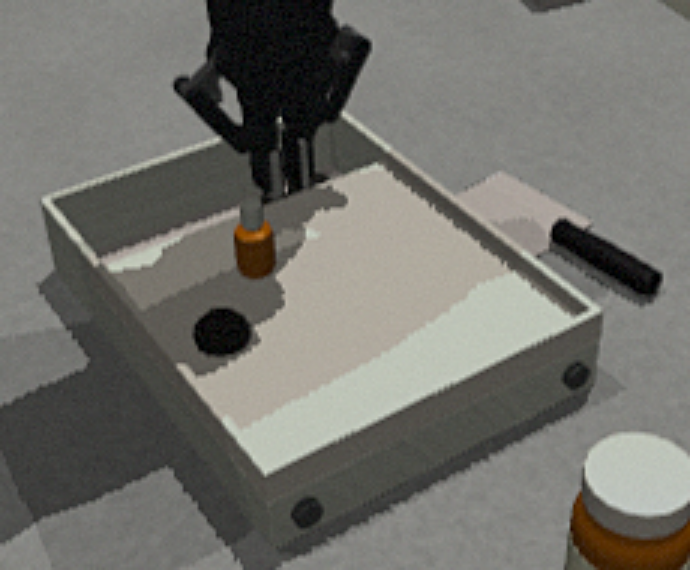

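The vial hasn't moved and only C is left on the plate at (222,331). I'll lift and go behind C.

Emit:
send_rows(steps="-0.74 0 0 0.025 0 0 0;-0.74 0 0 0.03 0 0 0;-0.74 0 0 0.03 0 0 0;-0.74 -0.0096 -0.0196 0 0 0 0;-0.74 -0.0096 -0.0196 0 0 0 0")

```text
clock: 6.6
eef_pos: [0.577, 0.0117, 0.1391]
tool_rot: [0.65, 0.76, 0.002, 0.001]
ft_force: [0.2, -1.5, -1.1]
grip_width: 0.0108
grasp_force: 0.0
```

Emit:
send_rows(steps="-0.74 -0.0096 -0.0196 0 0 0 0;-0.74 -0.0096 -0.0196 0 0 0 0;-0.74 -0.0096 -0.0196 0 0 0 0;-0.74 -0.0096 -0.0196 0 0 0 0;-0.74 -0.0096 -0.0196 0 0 0 0")

```text
clock: 7.02
eef_pos: [0.5264, -0.0876, 0.1364]
tool_rot: [0.65, 0.76, -0.0, -0.001]
ft_force: [-0.6, -0.4, -0.1]
grip_width: 0.0108
grasp_force: 0.0
```

Emit:
send_rows(steps="-0.74 -0.0096 -0.0196 0 0 0 0;-0.74 0 0 0 0 0 0;-0.74 0 0 0 0 0 0;-0.74 0 0 0 0 0 0;-0.74 0 0 0 0 0 0")

```text
clock: 7.43
eef_pos: [0.5183, -0.1062, 0.137]
tool_rot: [0.65, 0.76, 0.0, -0.0]
ft_force: [0.1, -0.4, -0.2]
grip_width: 0.0111
grasp_force: 0.0
```

```bash
python3 look.py w3.png
```

```text
[ 0.5183 -0.1062  0.137 ]
dark [542. 112.] [ 504    0   73  283 3321] [ 0.6795 -0.0019  0.0464]
dark [316. 160.] [ 297  141   39   38 1144] [ 0.5082 -0.0647  0.0586]
dark [584. 186.] [ 565  143   38   87 2197] [ 0.7663 -0.0553  0.016 ]
dark [622. 381.] [605 364  35  36 569] [ 0.9251 -0.2843  0.0083]
```

View pics/w3.png

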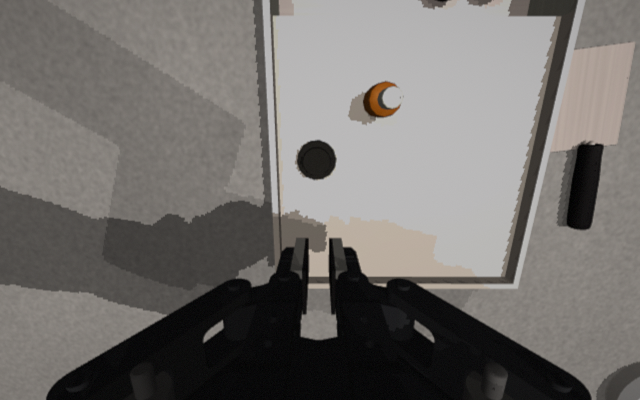

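Both swept stoppers are in the trough at the top edge of the picture, (436,0) and (482,0). C is at (316,160), the vial at (383,99). Now I'll push C.

Emit:
send_rows(steps="-0.74 -0.001 0 -0.02 0 0 0;-0.74 -0.001 0 -0.02 0 0 0;-0.74 0 0 -0.02 0 0 0;-0.74 0 0 -0.018 0 0 0;-0.74 0 0 -0.007 0 0 0")

```text
clock: 7.9
eef_pos: [0.5145, -0.1058, 0.0497]
tool_rot: [0.65, 0.76, -0.001, -0.002]
ft_force: [-0.7, 0.3, -0.4]
grip_width: 0.0112
grasp_force: 0.0
```

Emit:
send_rows(steps="-0.74 -0.0015 0.0094 0 0 0 0;-0.74 -0.0015 0.0094 0 0 0 0;-0.74 -0.0024 0.0092 0 0 0 0;-0.74 -0.0024 0.0092 0 0 0 0;-0.74 -0.0024 0.0092 0 0 0 0")

```text
clock: 8.32
eef_pos: [0.5064, -0.0595, 0.0534]
tool_rot: [0.65, 0.76, 0.001, 0.001]
ft_force: [0.6, 0.6, -0.3]
grip_width: 0.0109
grasp_force: 0.1
```

Emit:
send_rows(steps="-0.74 -0.0024 0.0092 0 0 0 0;-0.74 -0.0024 0.0092 0 0 0 0;-0.74 -0.0015 0.0094 0 0 0 0;-0.74 -0.0015 0.0094 0 0 0 0;-0.74 -0.0015 0.0094 0 0 0 0")

```text
clock: 8.73
eef_pos: [0.4969, -0.0135, 0.0528]
tool_rot: [0.651, 0.759, 0.0, 0.001]
ft_force: [-0.1, -1.9, 2.5]
grip_width: 0.0113
grasp_force: 1.5
```

Emit:
send_rows(steps="-0.74 -0.0015 0.0094 0 0 0 0;-0.74 -0.0015 0.0094 0 0 0 0;-0.74 -0.0015 0.0094 0 0 0 0;-0.74 -0.0015 0.0094 0 0 0 0;-0.74 -0.0015 0.0094 0 0 0 0")

```text
clock: 9.15
eef_pos: [0.4889, 0.0341, 0.0523]
tool_rot: [0.651, 0.759, 0.0, -0.0]
ft_force: [0.8, 0.4, 0.2]
grip_width: 0.011
grasp_force: 0.0
```

Emit:
send_rows(steps="-0.74 0 0 0 0 0 0;-0.74 0 0 0.03 0 0 0;-0.74 0 0 0.035 0 0 0;-0.74 0 0 0.035 0 0 0;-0.74 0 0 0.035 0 0 0")

```text
clock: 9.57
eef_pos: [0.4879, 0.0332, 0.1878]
tool_rot: [0.651, 0.76, -0.001, -0.001]
ft_force: [2.0, 0.3, -0.2]
grip_width: 0.011
grasp_force: 0.0
```

Emit:
send_rows(steps="-0.74 -0.02 -0.04 0.02 0 0 0;-0.74 -0.02 -0.04 0.02 0 0 0;-0.74 -0.02 -0.04 0.01 0 0 0;-0.74 -0.02 -0.04 0 0 0 0;-0.74 -0.02 -0.04 0 0 0 0")

```text
clock: 9.98
eef_pos: [0.3987, -0.147, 0.2308]
tool_rot: [0.65, 0.76, 0.0, 0.0]
ft_force: [0.2, -1.1, -0.7]
grip_width: 0.0108
grasp_force: 0.0
```

```bash
python3 - <<'E'
from workcell import *
from h import *
c=camera('top');P=cloud(c)
m=(c['frame'].max(2)<75)&(abs(P[...,0]-.56)<.12)&(abs(P[...,1])<.2)&(P[...,2]<.07)
for ce,s in blobs(m,30): print(ce.round(0),s,P[tuple(ce[::-1].astype(int))].round(4))
cv2.imwrite('pics/t5.png',cv2.resize(c['frame'][100:330,180:500,::-1],None,fx=2.4,fy=2.4,interpolation=cv2.INTER_CUBIC))
E
```

```text
[226. 219.] [221 178  17  94 280] [0.5911 0.1229 0.0233]
[243. 200.] [235 193  16  16 186] [0.6271 0.0962 0.0217]
[246. 221.] [238 214  16  15 190] [0.5904 0.0886 0.0223]
```

View pics/t5.png

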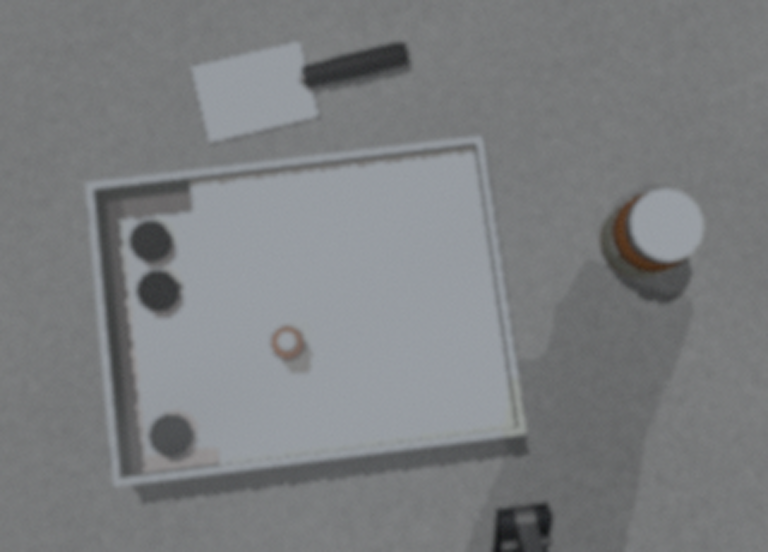

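The top view shows three stoppers near the trough, at (151,242), (158,292) and (172,436). The vial is at (287,342), and the jar and spatula haven't been disturbed. I'll check the third one's depth before handing in.

```bash
python3 - <<'E'
from workcell import *
from h import *
c=camera('top');P=cloud(c);p=P[282,252];v=P[243,300]
print(p.round(4),v.round(4),get_obs()['ft_force'])
R=np.array([[.988,.153],[-.153,.988]])
print(R@(p[:2]-[.5834,-.0602]))
if p[2]<.035 and v[2]>.085: print(job_done())
E
```

```text
[0.4801 0.0697 0.0247] [ 0.5473 -0.015   0.0969] [ 0.77287905  0.43783781 -0.61345784]
[-0.08215648  0.14417507]
the job is handed in; nothing more can be done
None
```

All three stoppers are in the catch trough, the vial still stands where it was on the plate, the jar and spatula were not disturbed, and the job was handed in about 10 s into the 48 s limit.

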